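# Set out the dark-loading kit on its silhouette mats

## Task

The room light is about to go off, so set out the kit where hands will find it: stand the black film canister, the grey-capped film canister, the lens jar and the blower each in the middle of the mat that shows its own full-size silhouette. The blower's red nozzle must point the way the red nozzle on its mat points. Keep everything right way up the whole time, never tipped over, and leave it all standing still on the mats.

Things in the scene. Friction and masses are not known exactly. Their poses are not given: they have to be found in the camera images.
- can_black_center (a point): Closed 35 mm film canister, all black: upright cylinder 51 mm tall, body 31 mm across, cap (top 7 mm) 34 mm across, about 30 g, loose on the bench. The point is its centre, 25.5 mm above its underside; z is up along its axis.
- can_grey_center (a point): Closed 35 mm film canister, pale whitish-grey body with a grey cap: same shape and size as the black one (51 mm tall, body 31 mm, cap 34 mm across, about 30 g). The point is its centre, 25.5 mm above its underside; z is up along its axis.
- lens_jar_center (a point): Low screw jar with a wide black cap over a clear body, an enlarger lens inside: upright cylinder 42 mm tall, body 51 mm across, cap (top 12 mm) 54 mm across, about 120 g. The point is its centre, 21 mm above its underside; z is up along its axis.
- blower_bulb (a point): Black rubber-bulb air blower with a thin red nozzle, lying on the bench: 98 mm long with its nozzle, 50 mm wide and 50 mm high, about 50 g. It does not roll and is rigid: grip it across the bulb, from above, along its own x axis (50 mm wide there; the bulb is 60 mm long along y). The point is the bulb's centre, 25 mm above its underside; z is up, the nozzle points along its -y.
- blower_tip (a point): Free end of the blower's red nozzle, 68 mm from the bulb's centre along the blower's -y, 25 mm above its underside.
- mat_black_can_top (a point): Mat for the black canister: a plain small black disc, 34 mm across. It is printed on its own round cream rubber mat, 110 mm across and 4 mm thick, lying fixed on the bench. The point is the disc's centre on the mat's top face, 4 mm above the bench.
- mat_grey_can_top (a point): Mat for the grey-capped canister: a plain small grey disc, 34 mm across. It is printed on its own round cream rubber mat, 110 mm across and 4 mm thick, lying fixed on the bench. The point is the disc's centre on the mat's top face, 4 mm above the bench.
- mat_lens_top (a point): Mat for the lens jar: a plain large black disc, 54 mm across. It is printed on its own round cream rubber mat, 110 mm across and 4 mm thick, lying fixed on the bench. The point is the disc's centre on the mat's top face, 4 mm above the bench.
- mat_blower_bulb (a point): Mat for the blower: the blower seen from above, a black disc 50 mm across for the bulb with a red bar for the nozzle. It is printed on its own round cream rubber mat, 110 mm across and 4 mm thick, lying fixed on the bench. The point is where the bulb's centre belongs (the middle of the black disc), on the mat's top face, 4 mm above the bench, 19 mm off the mat's centre; from it the red nozzle points along the mat's -y.
- shelf_leg (a point): Not handled, only to steer clear of: the dark shelf unit's near leg, a fixed upright post 36 mm square, 1 m tall. The point is on the middle of its front face, 200 mm above the bench. The unit runs from here to +y, its lowest board 0.37 m above the bench, no nearer the robot than this face. When swinging from side to side, draw the gripper in toward the robot to clear the leg.
Not all that is in view belongs to the job. Leave any yellow look-alike of the part that bears can_black_center alone.

How it is judged (in metres and radians):
At the end, for the whole second after the job is handed in: Each thing stands released, upright (within 0.12 rad) and at rest on its own mat, its centre within 13 mm horizontally of the silhouette's point (blower: bulb centre); the blower's nozzle tip is on the printed nozzle's side, within 32 mm of that nozzle's line (horizontal distance between can_black_center and mat_black_can_top below 0.013 m and height (world z) of can_black_center between 0.0255 and 0.0355 m and angle between each of can_black_center, can_grey_center, lens_jar_center, blower_bulb's own z axis and vertical below 0.12 rad and linear speed of each of can_black, can_grey, lens_jar, blower below 0.02 m/s and horizontal distance between can_grey_center and mat_grey_can_top below 0.013 m and height (world z) of can_grey_center between 0.0255 and 0.0355 m and horizontal distance between lens_jar_center and mat_lens_top below 0.013 m and height (world z) of lens_jar_center between 0.021 and 0.031 m and horizontal distance between blower_bulb and mat_blower_bulb below 0.013 m and height (world z) of blower_bulb between 0.025 and 0.035 m and x of blower_tip in the frame of mat_blower_bulb between -0.032 and 0.032 m and y of blower_tip in the frame of mat_blower_bulb below -0.045 m); the robot touches nothing.
It fails at once if one of the four things is tipped over (tilted more than 0.8 rad) (angle between any of can_black_center, can_grey_center, lens_jar_center, blower_bulb's own z axis and vertical above 0.8 rad).
It also fails if it takes over 99 s, if anything falls off the work surface, if the arm or the gripper's body presses on something with over 40 N, if the wrist force passes 120 N, or if a joint passes its speed limit or range.

## Robot

A 7-joint arm with a two-finger parallel gripper is mounted at the origin on a cart in front of the work surface, level with it; the furniture and walls round the work are solid. World frame = base frame: x ahead of the robot, y to its left, z up, the work surface at z = 0. Lengths are in m, angles in degrees, forces in N, time in s.
With the tool pointing down it reaches from about 0.425 to 0.875 m from the base axis. Payload 4.7 kg.
Tool frame: the origin (TCP) lies at the centre of the arm's flange, where the gripper is bolted on; the fingertips stand 182 mm ahead of it and the grasp point (between the pads) lies 164 mm ahead of it; z points along the fingers, x is the direction in which the jaws open and shut, and the axes are right-handed (so a half turn about z gives the same grasp; the last joint's range is limited). The gripper opens to 87 mm and grips with 3 to 60 N. Pads are 19 mm wide; open, the fingers measure 117 mm over their backs; the gripper's body (75 mm by 190 mm) begins 51 mm behind the grasp point.
Start: joints at [-63.994, 18.392, -4.016, 83.108, 1.295, 78.541, -3.26], TCP at [0.277, 0.588, 0.405] pointing down, gripper open.
Joint ranges: [-163.93, 163.93], [-17.29, 119.83], [-79.2, 71.16], [3.27, 140.29], [-89.18, 269.18], [5.43, 117.66], [-154.24, 154.24]. Speed limits (degrees/s): [147.25, 147.25, 180, 180, 180, 180, 180].

## Interface

Orientations are given as [roll, pitch, yaw] about the fixed x, y, z axes, in that order (R = Rz(yaw) Ry(pitch) Rx(roll)).
In Python, from cell import env gives the robot as it stands. The module is installed in compiled form; this text tells all that it offers.
- The arm moves only by the tool carry_out, never from a script. Its argument "increments" is a list of rows, each a list of 5 numbers: the shift along the world's x, y, z in m, then the turn about the world's z in degrees, then the gripper's target within -1 to 1 (shut at 1, half-way at 0, fully open at -1). In form: [[dx, dy, dz, spin, jaw], ...]. A call has 1 to 20 rows; each row is the pose to reach, as a shift and turn from the pose commanded when the call began; what a row does not reach only later rows make up. A row lasts 1/10 s, in which the tool goes at most 50 mm and 8.59 degrees, less where a joint would pass 70% of its speed; a pose out of reach is approached as far as the arm can. A call with a gripper value outside its range is refused whole. The fingers move at their own pace and stop on an object; "grip_force" is the grip in N (left out, the last holds). Time passes only in rows, so rows that repeat a pose let the fingers close. It gives the time, the measured TCP pose, the force and the opening at its end, in the units of the state.
- env.get_obs(): the state, without advancing time (a new reading comes with each control period).
- env.read_camera(name): name is "side" or "top" or "wrist"; returns (picture, depth): 420x560x3 uint8, red, green, blue; 420x560 float32, m along the optical axis (not along the pixel's ray), 0 where there is no reading.
- env.get_calibration(name): a dict with "K" (3x3 intrinsics, pixels), "camera_from_world" (4x4, takes a point from world to camera coordinates); the wrist camera has in their place "T_tool_cam" (4x4, takes a point from camera to tool coordinates, whose origin is the TCP and whose axes are the tool frame's). Camera axes: x right, y down, z forward; pixel columns grow to the right and rows downward; lengths in m; the calibration is good to about 2 mm. A picture is of the moment at which its call begins: read the wrist's pose just before it. get_calibration takes no time and is no camera call.
- env.sign_off(): hands the job in, once; it reports no verdict.
The state is a dict: "time_s": time; "qpos": joint angles; "joint_velocities": joint speeds; "effort": joint torques, N m; "tool_pos": TCP position; "tool_rot": TCP orientation; "force": force on the tool from outside, world axes, zero at the start; "wrist_torque": the same for the moment, N m; "grip_width": finger opening in m.
Only numpy, scipy, OpenCV 4.12 (cv2) and the standard library are available. Lean on these libraries where they do the work, as an engineer would, in place of code of your own. Each camera call takes 0.05 s, during which the arm holds its last target.

## Working session

There is one attempt and no reset: what is moved stays moved. The work goes in short steps, Python scripts to look and compute and a tool call to move; the robot and the scene stay as the last step left them, time stands still between calls to the robot, and variables do not carry over. Pictures are saved under pics/ and viewed, and the job is handed in when it is done.

Besides the shell and the picture viewer there is one more tool, called after ">>>" as name([rows], argument=value, ...), one row to a line, values as JSON. carry_out: Moves the arm, as the interface text tells. Its arguments: {"type":"object","properties":{"increments":{"type":"array"},"grip_force":{"type":"number"}},"required":["increments"]}

```bash
ls; mkdir -p pics; python3 - <<'E'
from cell import env
import cv2, numpy as np
o=env.get_obs(); print(o)
for n in ["side","top","wrist"]:
    p,d=env.read_camera(n); cv2.imwrite(f"pics/{n}0.png",p[:,:,::-1]); np.savez(f"pics/{n}0.npz",p=p,d=d)
    print(n,env.get_calibration(n))
E
```

```text
pics
{'time_s': 0.0, 'qpos': array([-63.99367748,  18.44087223,  -4.01728316,  83.17606227,
         1.2948609 ,  78.54199453,  -3.25889722]), 'joint_velocities': array([ 0.01504847,  0.03843967,  0.02180715,  0.02932635, -0.09063254,
       -0.09982965,  0.10753825]), 'effort': array([ 2.49200612e-04, -4.91289282e+01, -4.03803606e-01, -3.12529743e+01,
       -6.39027846e-02,  4.37590457e-02,  1.84256387e-04]), 'tool_pos': array([0.27666441, 0.58794688, 0.4036307 ]), 'tool_rot': array([1.79994825e+02, 1.13681459e-01, 6.48061851e+01]), 'force': array([-0.62404948, -0.08320924, -0.07874578]), 'wrist_torque': array([ 0.00276919, -0.06519303,  0.06947526]), 'grip_width': 0.0872506234789258}
side {'K': array([[470.70356371,   0.        , 276.4305982 ],
       [  0.        , 470.70356371, 212.00019605],
       [  0.        ,   0.        ,   1.        ]]), 'camera_from_world': array([[ 0.99720209,  0.07469437,  0.00295533, -0.49875485],
       [ 0.04197586, -0.5268067 , -0.84894801,  0.07102438],
       [-0.06185475,  0.84669679, -0.52846811,  1.3845609 ],
       [ 0.        ,  0.        , 
[... 379 characters left out ...]
-01],
       [ 1.01038586e-01,  6.23100526e-04, -9.94882313e-01,
         1.22956132e+00],
       [ 0.00000000e+00,  0.00000000e+00,  0.00000000e+00,
         1.00000000e+00]])}
wrist {'K': array([[321.51245595,   0.        , 282.46234919],
       [  0.        , 321.51245595, 207.5269153 ],
       [  0.        ,   0.        ,   1.        ]]), 'T_tool_cam': array([[ 9.99999766e-01, -5.44830852e-05, -6.82028081e-04,
        -6.69774741e-04],
       [ 2.23591043e-04,  9.68117744e-01,  2.50495476e-01,
        -6.81556672e-02],
       [ 6.46635721e-04, -2.50495570e-01,  9.68117530e-01,
         1.90073308e-02],
       [ 0.00000000e+00,  0.00000000e+00,  0.00000000e+00,
         1.00000000e+00]])}
```

View pics/top0.png

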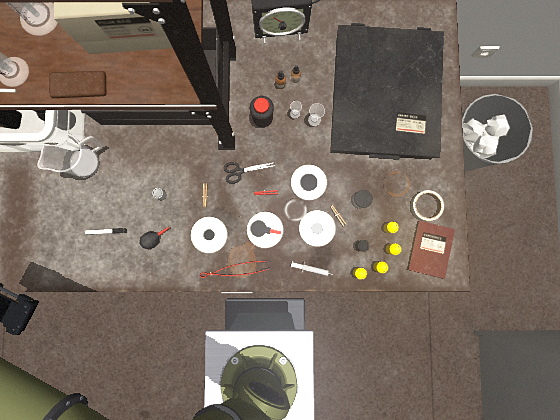

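View pics/side0.png

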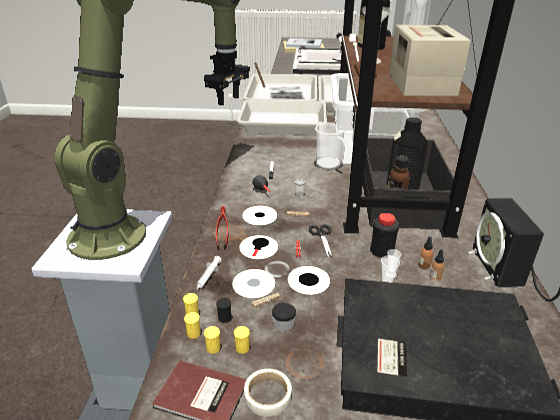

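View pics/wrist0.png

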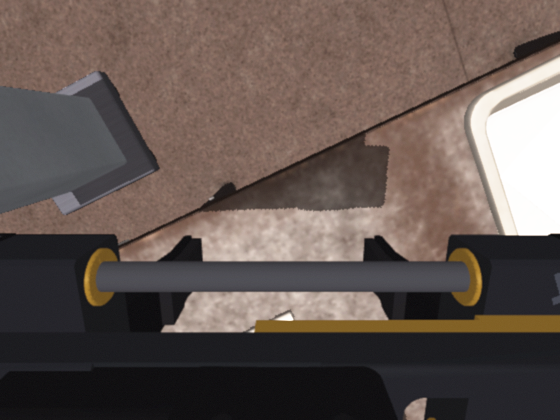

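```bash
cat > h.py <<'E'
import numpy as np, cv2
from cell import env
def ray(n,u,v,z):
    c=env.get_calibration(n); T=np.linalg.inv(c["camera_from_world"])
    r=T[:3,:3]@np.linalg.inv(c["K"])@np.array([u,v,1.]); o=T[:3,3]
    return o+r*(z-o[2])/r[2]
def cloud(n,d):
    c=env.get_calibration(n); T=np.linalg.inv(c["camera_from_world"])
    v,u=np.indices(d.shape); P=np.stack([u,v,np.ones_like(u)],-1)@np.linalg.inv(c["K"]).T*d[...,None]
    return P@T[:3,:3].T+T[:3,3]
def proj(n,P):
    c=env.get_calibration(n); q=c["camera_from_world"]@np.append(P,1); q=c["K"]@q[:3]; return q[:2]/q[2]
E
python3 - <<'E'
from h import *
t=np.load("pics/top0.npz");p,d=t["p"],t["d"]
C=cloud("top",d)
for nm,(u,v) in dict(black=(361,245),jar=(361,199),grey=(158,193),blow=(150,240)).items():
    s=C[v-22:v+23,u-25:u+26].reshape(-1,3); s=s[(s[:,2]>0.012)&(s[:,2]<.08)]
    top=s[s[:,2]>s[:,2].max()-.008]
    print(nm,len(s),"zmax",s[:,2].max(),"mid",(top.min(0)+top.max(0))/2,"ext",top.max(0)-top.min(0))
    print("   all",(s.min(0)+s.max(0))/2,s.max(0)-s.min(0))
hsv=cv2.cvtColor(p,cv2.COLOR_RGB2HSV)
for nm,(u,v) in dict(mblack=(209,235),mblow=(265,231),mgrey=(317,228),mlens=(309,182)).items():
    sub=p[v-24:v+25,u-24:u+25].astype(int)
    m=(sub.min(2)>185)&(sub.max(2)-sub.min(2)<60)
    m=m.astype(np.uint8); n,l,st,ce=cv2.connectedComponentsWithStats(m)
    k=1+st[1:,4].argmax(); cs,_=cv2.findContours((l==k).astype(np.uint8),cv2.RETR_EXTERNAL,cv2.CHAIN_APPROX_NONE)
    h=cv2.convexHull(max(cs,key=len)); e=cv2.fitEllipse(h); c=np.array(e[0])+[u-24,v-24]
    print(nm,"matcentre px",c,e[1],ray("top",*c,.004))
    # inner disc
    hull=np.zeros(m.shape,np.uint8); cv2.fillConvexPoly(hull,h,1); hull=cv2.erode(hull,np.ones((3,3)))
    dk=(hull==1)&(sub.max(2)<100) if nm!="mgrey" else (hull==1)&(sub.max(2)<205)
    ys,xs=np.nonzero(dk); print("   disc",len(xs),ray("top",xs.mean()+u-24,ys.mean()+v-24,.004))
    if nm=="mblow":
        rd=(sub[:,:,0]>130)&(sub[:,:,1]<90); ys,xs=np.nonzero(rd); print("   red",len(xs),ray("top",xs.mean()+u-24,ys.mean()+v-24,.004))
# blower red
u,v=150,240
sub=p[v-25:v+25,u-25:u+30].astype(int); rd=(sub[:,:,0]>110)&(sub[:,:,1]<70); ys,xs=np.nonzero(rd)
print("red",len(xs),[ray("top",a+u-25,b+v-25,.025) for a,b in zip(xs,ys)][::4])
print("leg",ray("top",227,143,.0),ray("top",227,143,.0))
big=np.hstack([cv2.resize(p[165:285,120:260],None,fx=3,fy=3,interpolation=2),cv2.resize(p[165:285,320:440],None,fx=3,fy=3,interpolation=2)])
cv2.imwrite("pics/crop1.png",big[:,:,::-1])
s=np.load("pics/side0.npz")["p"]
cv2.imwrite("pics/crop2.png",np.vstack([cv2.resize(s[165:235,225:325],None,fx=5,fy=4),cv2.resize(s[285:360,180:305],None,fx=4,fy=4)])[:,:,::-1] if 1 else 0)
E
```

```text
black 218 zmax 0.05620343330275546 mid [ 0.3780934  -0.32961768  0.05220796] ext [0.07768673 0.08089133 0.00799094]
   all [ 0.40177923 -0.33469431  0.03430055] [0.1274477  0.09307138 0.04380577]
jar 281 zmax 0.04891980760319181 mid [ 0.53916928 -0.30748344  0.04492276] ext [0.05044952 0.05137311 0.00799409]
   all [ 0.52583028 -0.28620642  0.03071561] [0.07844061 0.0943079  0.03640839]
grey 131 zmax 0.059041280216045156 mid [0.5546033  0.29514328 0.0550903 ] ext [0.02977329 0.03010817 0.00790196]
   all [0.55638764 0.29587256 0.03589895] [0.03334196 0.03156673 0.04628467]
blow 305 zmax 0.0547377326100289 mid [0.41740974 0.32337528 0.05076435] ext [0.02894426 0.03159595 0.00794677]
   all [0.42535529 0.33220784 0.03344423] [0.06209313 0.13603279 0.042587  ]
mblack matcentre px [208.44298172 234.47631836] (35.78071212768555, 36.54208755493164) [0.43484927 0.15097193 0.004     ]
   disc 73 [0.43483963 0.15069667 0.004     ]
mblow matcentre px [264.43512535 229.33465004] (35.89125442504883, 36.15654373168945) [ 0.45021738 -0.01777264  0.004     ]
   disc 8 [0.45652362 0.00204447 0.004     ]
   red 0 [nan nan nan]
mgrey matcentre px [314.43247604 226.0616703 ] (35.559715270996094, 44.13269805908203) [ 0.45998623 -0.16873528  0.004     ]
   disc 77 [ 0.48918363 -0.13164261  0.004     ]
mlens matcentre px [308.40917015 181.89206696] (35.25614929199219, 35.67607498168945) [ 0.59486728 -0.15173611  0.004     ]
   disc 43 [ 0.59905648 -0.15251181  0.004     ]
red 8 [array([0.45339781, 0.26805058, 0.025     ]), array([0.44154348, 0.28258983, 0.025     ])]
leg [0.7172827  0.09851361 0.        ] [0.7172827  0.09851361 0.        ]<stdin>:22: RuntimeWarning: Mean of empty slice.
  ret = ret.dtype.type(ret / rcount)
```

```bash
ls -la pics
```

```text
total 6648
drwxr-xr-x 2 agent agent    4096 Dec  6 06:47 .
drwxr-xr-x 3 agent agent    4096 Dec  6 06:47 ..
-rw-r--r-- 1 agent agent  401467 Dec  6 06:47 crop1.png
-rw-r--r-- 1 agent agent  291376 Dec  6 06:47 crop2.png
-rw-r--r-- 1 agent agent 1646890 Dec  6 06:46 side0.npz
-rw-r--r-- 1 agent agent  388889 Dec  6 06:46 side0.png
-rw-r--r-- 1 agent agent 1646890 Dec  6 06:46 top0.npz
-rw-r--r-- 1 agent agent  440443 Dec  6 06:46 top0.png
-rw-r--r-- 1 agent agent 1646890 Dec  6 06:46 wrist0.npz
-rw-r--r-- 1 agent agent  313344 Dec  6 06:46 wrist0.png
```

View crops.

View pics/crop1.png

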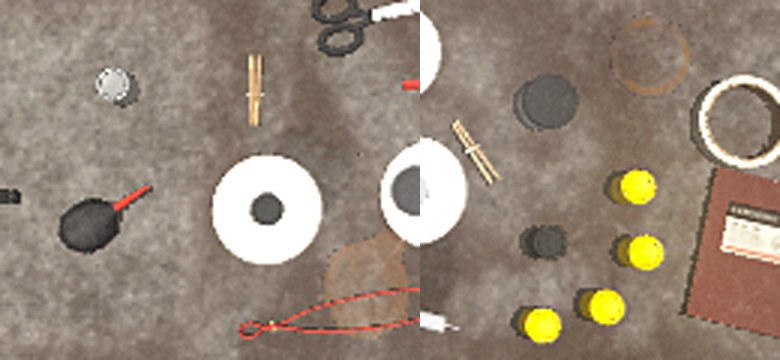

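View pics/crop2.png

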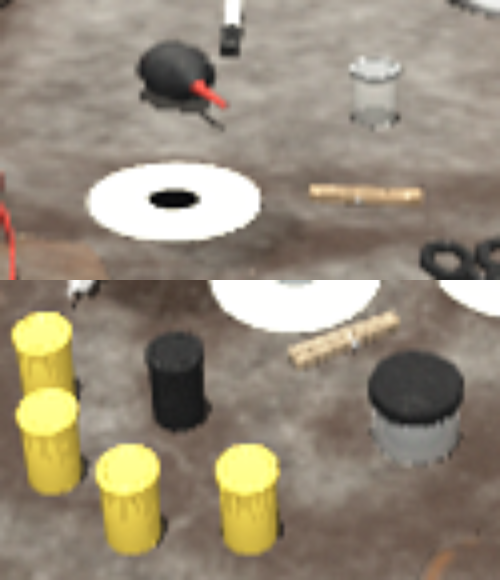

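```bash
python3 - <<'E'
from h import *
p=np.load("pics/top0.npz")["p"]
cv2.imwrite("pics/crop3.png",cv2.resize(p[155:260,180:345],None,fx=4.8,fy=4.8,interpolation=cv2.INTER_NEAREST)[:,:,::-1])
E
```

```text
(no output)
```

View pics/crop3.png

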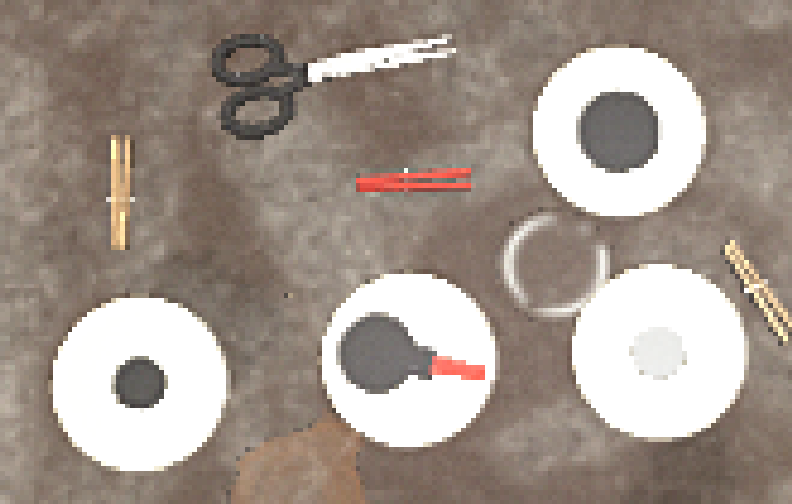

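```bash
python3 - <<'E'
from h import *
f=lambda n,u,v,z:print(n,ray("top",u,v,z).round(4), "side px",proj("side",ray("top",u,v,z)).round(1))
f("mblack",208.4,234.3,.004);f("mgrey",316.7,227.9,.004);f("mlens",308.5,181.8,.004)
f("mblow",257.8,227.8,.004);f("mblow tip",280.5,232.2,.004)
f("black",362.7,245.3,.051);f("jar",363.0,198.6,.042);f("grey",157.3,192.6,.051)
f("blow",149.0,239.6,.025);f("tip",169.8,227.2,.025)
p=np.load("pics/side0.npz")["p"].copy()
for q,z in [((362.7,245.3),.051),((363,198.6),.042),((157.3,192.6),.051),((208.4,234.3),.004),((316.7,227.9),.004),((308.5,181.8),.004),((257.8,227.8),.004),((149,239.6),.025),((169.8,227.2),.025)]:
    a=proj("side",ray("top",*q,z)).round().astype(int); p[a[1],a[0]]=[255,0,255]
cv2.imwrite("pics/crop4.png",cv2.resize(p[165:350,165:345],None,fx=3.2,fy=3.2,interpolation=0)[:,:,::-1])
# leg
t=np.load("pics/side0.npz");C=cloud("side",t["d"])
for v in (100,150,200,225): print([C[v,u].round(3) for u in (355,362)])
E
```

```text
mblack [0.4354 0.1511 0.004 ] side px [259.5 214. ]
mgrey [ 0.4544 -0.1755  0.004 ] side px [253.5 281.9]
mlens [ 0.5952 -0.152   0.004 ] side px [308.7 278.8]
mblow [0.4549 0.0023 0.004 ] side px [260.8 241.7]
mblow tip [ 0.4415 -0.0662  0.004 ] side px [253.5 255.9]
black [ 0.4016 -0.3034  0.051 ] side px [223.6 301.4]
jar [ 0.5388 -0.3092  0.042 ] side px [283.3 309.4]
grey [0.5559 0.2954 0.051 ] side px [299.7 180.7]
blow [0.4191 0.3235 0.025 ] side px [260.  182.1]
tip [0.4558 0.2628 0.025 ] side px [269.  191.1]
[array([0.698, 0.13 , 0.387]), array([0.71 , 0.076, 0.405])]
[array([0.705, 0.078, 0.266]), array([0.723, 0.073, 0.27 ])]
[array([0.719, 0.075, 0.113]), array([0.74 , 0.084, 0.109])]
[array([0.727, 0.075, 0.028]), array([ 0.754,  0.125, -0.004])]
```

View pics/crop4.png

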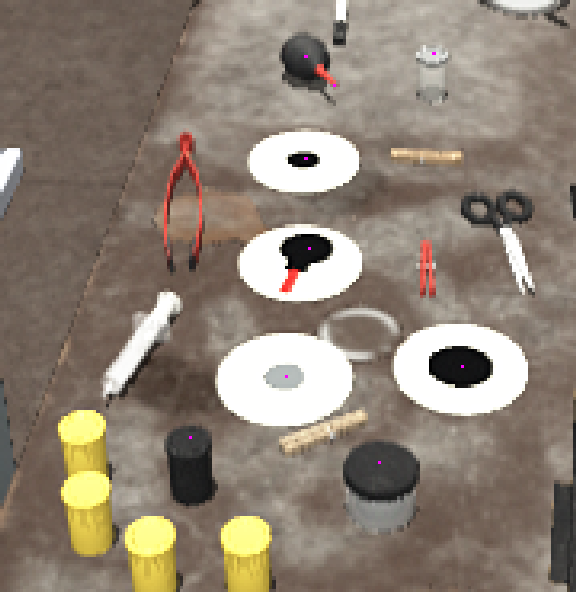

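Candidates in the top view. The black canister is the dark can at (363,245). Its look-alikes are the yellow cans at (391,227), (395,249), (381,267) and (361,273), and the lens jar at (363,199) is wider. The grey can is at (157,193), with the clear glasses at (295,108) and (315,113) as look-alikes. The blower is at (149,240), with the bottle at (262,110) as a look-alike. The crops confirm these choices, and the top view's points reproject onto the right features in the side view.

Blower first: a hover above it.

>>> carry_out([
  [0.03,-0.055,0,-7,-1],
  [0.06,-0.11,0,-14,-1],
  [0.09,-0.165,-0.02,-21,-1],
  [0.12,-0.22,-0.05,-28,-1],
  [0.142,-0.2645,-0.09,-33.6,-1],
  [0.142,-0.2645,-0.12,-33.6,-1],
  [0.142,-0.2645,-0.12,-33.6,-1],
  [0.142,-0.2645,-0.12,-33.6,-1],
  [0.142,-0.2645,-0.12,-33.6,-1],
], grip_force=15)

```text
time_s: 1.05
tool_pos: [0.4188, 0.3232, 0.2842]
tool_rot: [-180.0, 0.1, 31.1]
force: [0.2, 0.6, 1.2]
grip_width: 0.0869
```

```bash
cat >> h.py <<'E'
def wshot(fn):
    from scipy.spatial.transform import Rotation as R
    o=env.get_obs(); p,d=env.read_camera("wrist"); c=env.get_calibration("wrist")
    W=np.eye(4); W[:3,:3]=R.from_euler("xyz",o["tool_rot"],degrees=True).as_matrix(); W[:3,3]=o["tool_pos"]
    T=W@c["T_tool_cam"]; cv2.imwrite(fn,p[:,:,::-1]); print(o["time_s"],o["tool_pos"],o["tool_rot"],o["grip_width"])
    def r(u,v,z):
        q=T[:3,:3]@np.linalg.inv(c["K"])@np.array([u,v,1.]); return T[:3,3]+q*(z-T[2,3])/q[2]
    def pj(P):
        q=np.linalg.inv(T)@np.append(P,1); q=c["K"]@q[:3]; return q[:2]/q[2]
    return p,d,r,pj
E
python3 - <<'E'
from h import *
p,d,r,pj=wshot("pics/w1.png")
print(pj([.4191,.3235,.025]),pj([.4558,.2628,.025]))
E
```

```text
1.05 [0.41875125 0.32323003 0.2842366 ] [-1.79995356e+02  7.72843749e-02  3.11157389e+01] 0.0869271310859983
[284.3680541  214.39874753] [284.32283396 296.52279529]
```

View pics/w1.png

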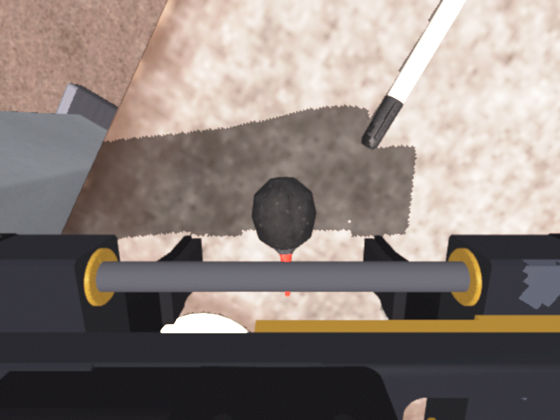

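The wrist view puts the bulb at (284,213) against a predicted (284,214), with the nozzle straight down at (287,290). The bulb lies between the fingers, so I'll go down and grip.

>>> carry_out([
  [0,0,-0.03,0,-1],
  [0,0,-0.06,0,-1],
  [0,0,-0.08,0,-1],
  [0,0,-0.094,0,-1],
  [0,0,-0.094,0,-1],
  [0,0,-0.094,0,-1],
  [0,0,-0.094,0,0.3],
  [0,0,-0.094,0,0.6],
  [0,0,-0.094,0,0.6],
  [0,0,-0.094,0,0.6],
  [0,0,-0.094,0,0.6],
  [0,0,-0.094,0,0.6],
  [0,0,-0.08,0,0.6],
  [0,0,-0.06,0,0.6],
  [0,0,-0.03,0,0.6],
  [0,0,0,0,0.6],
  [0,0,0,0,0.6],
])

```text
time_s: 2.8
tool_pos: [0.4203, 0.3247, 0.2902]
tool_rot: [-179.9, -0.5, 31.2]
force: [0.5, -0.3, 0.5]
grip_width: 0.0504
```

>>> carry_out([
  [0.004,-0.035,0,-5,0.6],
  [0.008,-0.07,0,-10,0.6],
  [0.012,-0.11,0,-15,0.6],
  [0.016,-0.15,0,-20,0.6],
  [0.02,-0.19,0,-25,0.6],
  [0.024,-0.23,0,-30,0.6],
  [0.028,-0.265,0,-35,0.6],
  [0.032,-0.295,0,-39,0.6],
  [0.036,-0.321,-0.01,-42,0.6],
  [0.036,-0.321,-0.03,-42,0.6],
  [0.036,-0.321,-0.055,-42,0.6],
  [0.036,-0.321,-0.075,-42,0.6],
  [0.036,-0.321,-0.084,-42,0.6],
  [0.036,-0.321,-0.089,-42,0.6],
  [0.036,-0.321,-0.089,-42,0.6],
  [0.036,-0.321,-0.089,-42,0.6],
  [0.036,-0.321,-0.089,-42,0.6],
])

```text
time_s: 4.5
tool_pos: [0.4552, 0.0027, 0.1966]
tool_rot: [-180.0, -0.1, -10.8]
force: [0.2, 0.5, -0.0]
grip_width: 0.0505
```

```bash
python3 - <<'E'
from h import *
p,d=env.read_camera("side"); cv2.imwrite("pics/s2.png",cv2.resize(p[170:290,190:330],None,fx=4,fy=4)[:,:,::-1]); o=env.get_obs(); print(o["force"],o["tool_pos"])
E
```

```text
[-0.21209211 -0.41270875 -0.31483143] [0.4551447  0.00274866 0.19653227]
```

View pics/s2.png

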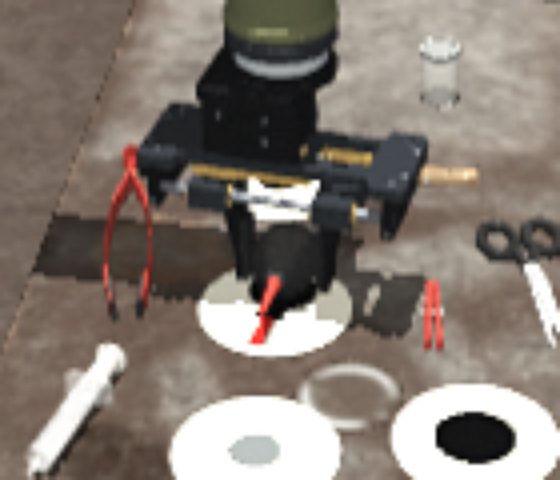

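Aligned with the mat's nozzle and about 1–2 mm above it. I'll lower slightly, release and rise.

>>> carry_out([
  [0,0,-0.001,0,0.6],
  [0,0,-0.002,0,0.6],
  [0,0,-0.002,0,0.6],
  [0,0,-0.002,0,0.3],
  [0,0,-0.002,0,0],
  [0,0,-0.002,0,-0.4],
  [0,0,-0.002,0,-0.8],
  [0,0,-0.002,0,-0.8],
  [0,0,-0.002,0,-0.8],
  [0,0,0.02,0,-0.8],
  [0,0,0.05,0,-0.8],
  [0,0,0.09,0,-0.8],
  [0,0,0.11,0,-0.8],
  [0,0,0.11,0,-0.8],
])

```text
time_s: 5.95
tool_pos: [0.4561, 0.0026, 0.3088]
tool_rot: [-179.8, -0.3, -10.8]
force: [0.2, -0.6, -0.5]
grip_width: 0.0783
```

>>> carry_out([
  [0.012,0.035,0,0,-0.6],
  [0.024,0.07,0,0,-0.6],
  [0.038,0.11,0,0,-0.6],
  [0.052,0.15,0,0,-0.6],
  [0.066,0.19,0,0,-0.6],
  [0.08,0.23,0,0,-0.6],
  [0.092,0.265,-0.01,0,-0.6],
  [0.101,0.293,-0.02,0,-0.6],
  [0.101,0.293,-0.02,0,-0.6],
  [0.101,0.293,-0.02,0,-0.6],
  [0.101,0.293,-0.02,0,-0.6],
])

```text
time_s: 7.05
tool_pos: [0.5558, 0.294, 0.2851]
tool_rot: [179.9, 0.0, -10.9]
force: [0.1, 0.1, 0.8]
grip_width: 0.0694
```

```bash
python3 - <<'E'
from h import *
p,d,r,pj=wshot("pics/w2.png")
print(pj([.5559,.2954,.051]))
p,d=env.read_camera("top"); cv2.imwrite("pics/t2.png",cv2.resize(p[155:260,180:345],None,fx=4.8,fy=4.8,interpolation=cv2.INTER_NEAREST)[:,:,::-1])
E
```

```text
7.05 [0.55584827 0.29399923 0.28509515] [ 1.79897042e+02  2.63840916e-02 -1.08960835e+01] 0.06936778158502899
[282.59134701 221.26388612]
```

View pics/w2.png

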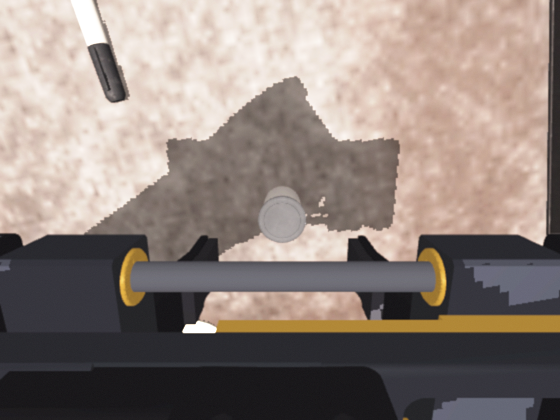

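View pics/t2.png

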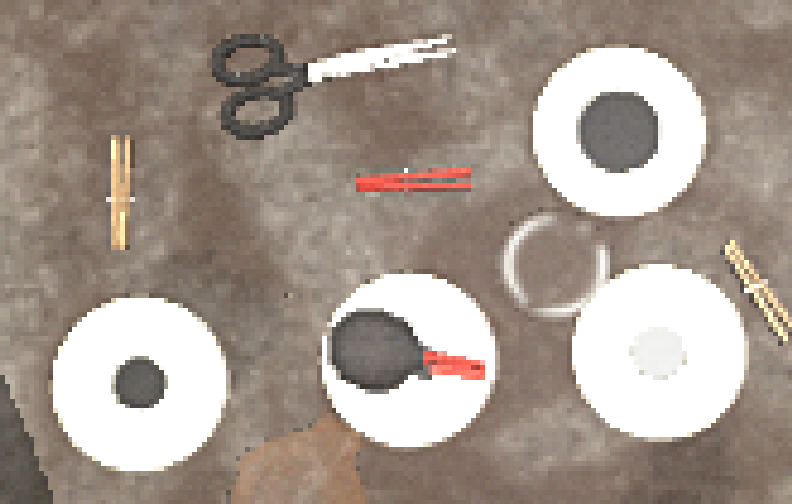

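The blower covers its printed silhouette with the nozzles in line. The grey cap shows at (282,219) against a predicted (282.6,221), so the grip is centred. Descending.

>>> carry_out([
  [0,0.001,-0.03,0,-0.6],
  [0,0.001,-0.06,0,-0.6],
  [0,0.001,-0.08,0,-0.6],
  [0,0.001,-0.095,0,-0.6],
  [0,0.001,-0.095,0,-0.6],
  [0,0.001,-0.095,0,-0.6],
  [0,0.001,-0.095,0,0],
  [0,0.001,-0.095,0,0.5],
  [0,0.001,-0.095,0,0.8],
  [0,0.001,-0.095,0,0.8],
  [0,0.001,-0.095,0,0.8],
  [0,0.001,-0.095,0,0.8],
], grip_force=12)

```text
time_s: 8.35
tool_pos: [0.5558, 0.2967, 0.1909]
tool_rot: [-180.0, -0.0, -10.8]
force: [0.2, 0.2, 1.3]
grip_width: 0.0327
```

>>> carry_out([
  [0,0,0.02,0,0.8],
  [0,0,0.05,0,0.8],
  [0,0,0.09,0,0.8],
  [-0.005,-0.02,0.1,0,0.8],
  [-0.012,-0.055,0.1,0,0.8],
  [-0.02,-0.095,0.1,0,0.8],
  [-0.029,-0.135,0.1,0,0.8],
  [-0.038,-0.175,0.1,0,0.8],
  [-0.047,-0.215,0.1,0,0.8],
  [-0.055,-0.255,0.1,0,0.8],
  [-0.064,-0.295,0.1,0,0.8],
  [-0.073,-0.335,0.1,0,0.8],
  [-0.081,-0.375,0.1,0,0.8],
  [-0.089,-0.415,0.1,0,0.8],
  [-0.097,-0.45,0.1,0,0.8],
  [-0.1015,-0.472,0.09,0,0.8],
  [-0.1015,-0.472,0.06,0,0.8],
  [-0.1015,-0.472,0.035,0,0.8],
  [-0.1015,-0.472,0.02,0,0.8],
  [-0.1015,-0.472,0.02,0,0.8],
])

```text
time_s: 10.35
tool_pos: [0.453, -0.1751, 0.2088]
tool_rot: [180.0, 0.3, -10.8]
force: [0.1, -0.4, -1.1]
grip_width: 0.033
```

```bash
python3 - <<'E'
from h import *
o=env.get_obs(); print(o["tool_pos"],o["grip_width"])
p,d=env.read_camera("side"); cv2.imwrite("pics/s3.png",cv2.resize(p[190:330,180:340],None,fx=4,fy=4)[:,:,::-1])
E
```

```text
[ 0.45300196 -0.17505198  0.20881775] 0.032987287236636076
```

View pics/s3.png

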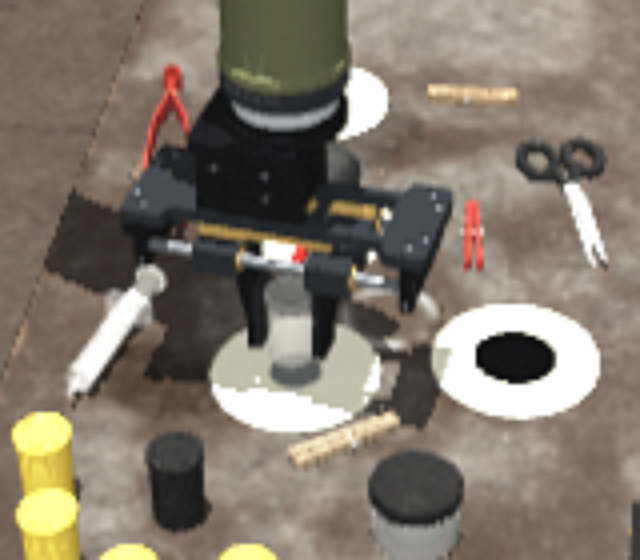

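Upright over its disc. Lower, release and rise.

>>> carry_out([
  [0,0,-0.006,0,0.8],
  [0,0,-0.011,0,0.8],
  [0,0,-0.014,0,0.8],
  [0,0,-0.015,0,0.8],
  [0,0,-0.015,0,0.8],
  [0,0,-0.015,0,0.5],
  [0,0,-0.015,0,0.2],
  [0,0,-0.015,0,-0.1],
  [0,0,-0.015,0,-0.4],
  [0,0,-0.015,0,-0.4],
  [0,0,-0.015,0,-0.4],
  [0,0,0.02,0,-0.5],
  [0,0,0.06,0,-0.8],
  [0,0,0.09,0,-1],
  [0,0,0.09,0,-1],
])

```text
time_s: 11.9
tool_pos: [0.4559, -0.1762, 0.305]
tool_rot: [-179.9, -0.5, -10.8]
force: [0.8, 0.6, 0.4]
grip_width: 0.0812
```

>>> carry_out([
  [0.02,-0.03,0,0,-1],
  [0.042,-0.065,0,0,-1],
  [0.064,-0.1,-0.005,0,-1],
  [0.084,-0.134,-0.014,0,-1],
  [0.084,-0.134,-0.014,0,-1],
  [0.084,-0.134,-0.014,0,-1],
  [0.084,-0.134,-0.014,0,-1],
  [0.084,-0.134,-0.014,0,-1],
])

```text
time_s: 12.7
tool_pos: [0.5381, -0.3082, 0.2871]
tool_rot: [-179.9, -0.0, -10.7]
force: [0.2, -0.4, 0.1]
grip_width: 0.0873
```

```bash
python3 - <<'E'
from h import *
p,d,r,pj=wshot("pics/w3.png")
print(pj([.5388,-.3092,.042]))
p,d=env.read_camera("top"); cv2.imwrite("pics/t3.png",cv2.resize(p[155:260,220:385],None,fx=4.8,fy=4.8,interpolation=cv2.INTER_NEAREST)[:,:,::-1])
E
```

```text
12.7 [ 0.53813641 -0.30817233  0.28709814] [-1.79925866e+02 -3.58901923e-02 -1.07213434e+01] 0.08734841910894776
[283.67549991 220.80706842]
```

View pics/w3.png

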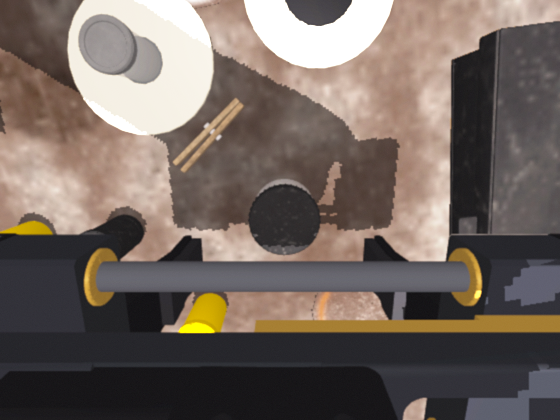

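View pics/t3.png

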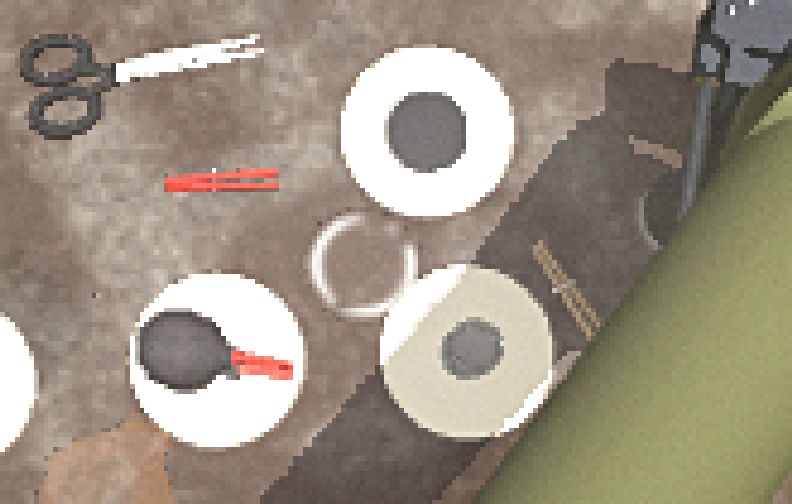

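```bash
python3 - <<'E'
from h import *
C=cloud("top",np.load("pics/top0.npz")["d"])
for v in range(146,162,2): print(v,C[v,370].round(3),C[v,345].round(3))
C=cloud("side",np.load("pics/side0.npz")["d"])
print(C[330:390:10,350].round(3))
E
```

```text
146 [ 0.69  -0.327  0.069] [ 0.691 -0.255  0.065]
148 [ 0.684 -0.327  0.07 ] [ 0.685 -0.255  0.065]
150 [ 0.679 -0.327  0.068] [ 0.679 -0.255  0.066]
152 [ 0.673 -0.328  0.065] [ 0.684 -0.262  0.02 ]
154 [ 0.671 -0.331  0.05 ] [ 0.682 -0.265  0.004]
156 [ 0.664 -0.33   0.053] [ 0.676 -0.265  0.002]
158 [ 0.669 -0.342  0.001] [ 0.671 -0.266 -0.005]
160 [ 0.663 -0.342  0.003] [ 0.663 -0.265  0.002]
[[ 0.683 -0.383  0.065]
 [ 0.681 -0.41   0.064]
 [ 0.68  -0.438  0.065]
 [ 0.679 -0.461  0.063]
 [ 0.677 -0.487  0.065]
 [ 0.676 -0.509  0.064]]
```

Jar cap at (284,218), as predicted. The case behind it (x > 0.66, 65 mm high) is clear. Gripping the cap now.

>>> carry_out([
  [0,-0.0005,-0.03,0,-1],
  [0,-0.0005,-0.06,0,-1],
  [0,-0.0005,-0.08,0,-1],
  [0,-0.0005,-0.089,0,-1],
  [0,-0.0005,-0.089,0,-1],
  [0,-0.0005,-0.089,0,-1],
  [0,-0.0005,-0.089,0,-0.2],
  [0,-0.0005,-0.089,0,0.3],
  [0,-0.0005,-0.089,0,0.6],
  [0,-0.0005,-0.089,0,0.6],
  [0,-0.0005,-0.089,0,0.6],
  [0,-0.0005,-0.089,0,0.6],
], grip_force=20)

```text
time_s: 14.0
tool_pos: [0.5384, -0.3099, 0.198]
tool_rot: [180.0, -0.0, -10.8]
force: [0.0, -0.2, 1.9]
grip_width: 0.053
```

>>> carry_out([
  [0,0,0.02,0,0.6],
  [0,0,0.05,0,0.6],
  [0,0,0.07,0,0.6],
  [0.01,0.03,0.07,0,0.6],
  [0.023,0.065,0.07,0,0.6],
  [0.037,0.105,0.07,0,0.6],
  [0.05,0.14,0.07,0,0.6],
  [0.0565,0.158,0.065,0,0.6],
  [0.0565,0.158,0.045,0,0.6],
  [0.0565,0.158,0.025,0,0.6],
  [0.0565,0.158,0.015,0,0.6],
  [0.0565,0.158,0.015,0,0.6],
])

```text
time_s: 15.2
tool_pos: [0.5936, -0.1525, 0.2108]
tool_rot: [179.9, 0.2, -10.9]
force: [0.1, 0.7, -2.0]
grip_width: 0.0527
```

```bash
python3 - <<'E'
from h import *
o=env.get_obs(); print(o["tool_pos"],o["grip_width"])
p,d=env.read_camera("side"); cv2.imwrite("pics/s4.png",cv2.resize(p[190:350,180:360],None,fx=4,fy=3.7)[:,:,::-1])
E
```

```text
[ 0.5935688  -0.152453    0.21082452] 0.05274758863530258
```

View pics/s4.png

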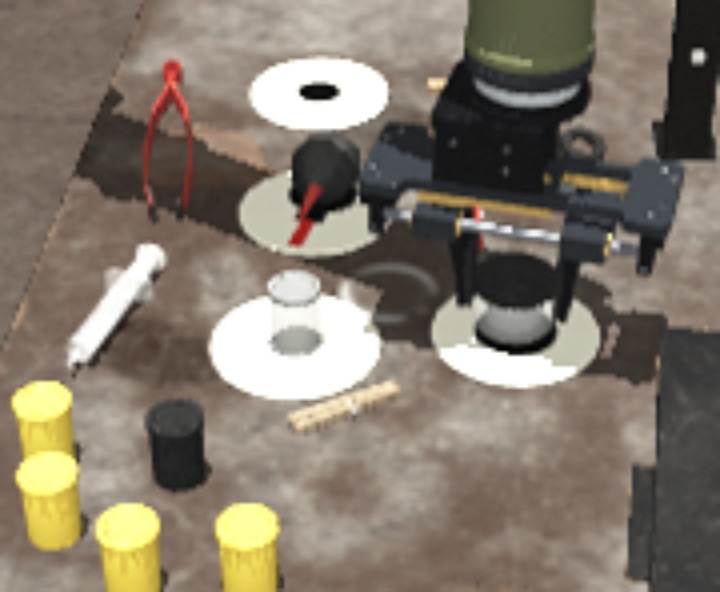

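>>> carry_out([
  [0,0,-0.004,0,0.6],
  [0,0,-0.008,0,0.6],
  [0,0,-0.0105,0,0.6],
  [0,0,-0.0105,0,0.6],
  [0,0,-0.0105,0,0.6],
  [0,0,-0.0105,0,0.3],
  [0,0,-0.0105,0,0],
  [0,0,-0.0105,0,-0.4],
  [0,0,-0.0105,0,-0.8],
  [0,0,-0.0105,0,-0.9],
  [0,0,-0.0105,0,-0.9],
  [0,0,0.02,0,-0.9],
  [0,0,0.06,0,-0.9],
  [0,0,0.085,0,-0.9],
  [0,0,0.085,0,-0.7],
])

```text
time_s: 16.75
tool_pos: [0.5962, -0.1528, 0.3023]
tool_rot: [-180.0, -0.5, -10.8]
force: [0.8, -0.5, -0.1]
grip_width: 0.0799
```

>>> carry_out([
  [-0.02,-0.016,0,-4,-0.5],
  [-0.05,-0.039,0,-8,-0.45],
  [-0.085,-0.066,0,-13,-0.45],
  [-0.12,-0.094,0,-18,-0.45],
  [-0.15,-0.117,0,-23,-0.45],
  [-0.175,-0.137,-0.005,-27,-0.45],
  [-0.1935,-0.151,-0.011,-30,-0.45],
  [-0.1935,-0.151,-0.011,-30,-0.45],
  [-0.1935,-0.151,-0.011,-30,-0.45],
  [-0.1935,-0.151,-0.011,-30,-0.45],
])

```text
time_s: 17.75
tool_pos: [0.4027, -0.3018, 0.2867]
tool_rot: [180.0, -0.0, -40.6]
force: [-0.2, 0.4, -0.2]
grip_width: 0.063
```

```bash
python3 - <<'E'
from h import *
p,d,r,pj=wshot("pics/w4.png")
print(pj([.4016,-.3034,.051]))
E
```

```text
17.75 [ 0.40266278 -0.3017981   0.28669099] [ 1.79997998e+02 -1.59742853e-02 -4.06314167e+01] 0.063026012255465
[282.39789427 225.64059194]
```

View pics/w4.png

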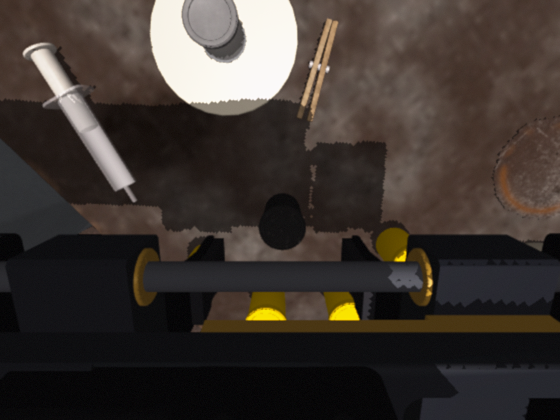

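Black cap at (282,226), as predicted, and the yellow cans clear the fingers. Gripping.

>>> carry_out([
  [-0.0005,-0.001,-0.03,0,-0.45],
  [-0.0005,-0.001,-0.06,0,-0.45],
  [-0.0005,-0.001,-0.08,0,-0.45],
  [-0.0005,-0.001,-0.096,0,-0.45],
  [-0.0005,-0.001,-0.096,0,-0.45],
  [-0.0005,-0.001,-0.096,0,-0.45],
  [-0.0005,-0.001,-0.096,0,0],
  [-0.0005,-0.001,-0.096,0,0.5],
  [-0.0005,-0.001,-0.096,0,0.8],
  [-0.0005,-0.001,-0.096,0,0.8],
  [-0.0005,-0.001,-0.096,0,0.8],
  [-0.0005,-0.001,-0.096,0,0.8],
], grip_force=12)

```text
time_s: 19.0
tool_pos: [0.4008, -0.3039, 0.191]
tool_rot: [-180.0, -0.0, -40.8]
force: [-0.2, -0.1, 2.3]
grip_width: 0.0329
```

>>> carry_out([
  [0,0,0.02,0,0.8],
  [0,0,0.05,0,0.8],
  [0,0,0.09,0,0.8],
  [0.01,0.02,0.11,3,0.8],
  [0.02,0.05,0.11,6,0.8],
  [0.035,0.085,0.11,9,0.8],
  [0.05,0.12,0.11,12,0.8],
  [0.06,0.16,0.11,16,0.8],
  [0.068,0.2,0.11,20,0.8],
  [0.072,0.24,0.11,24,0.8],
  [0.07,0.28,0.11,28,0.8],
  [0.065,0.32,0.11,32,0.8],
  [0.057,0.36,0.11,36,0.8],
  [0.048,0.4,0.11,40,0.8],
  [0.04,0.435,0.11,40,0.8],
  [0.0345,0.455,0.1,40,0.8],
  [0.0345,0.455,0.07,40,0.8],
  [0.0345,0.455,0.04,40,0.8],
  [0.0345,0.455,0.02,40,0.8],
  [0.0345,0.455,0.02,40,0.8],
])

```text
time_s: 21.0
tool_pos: [0.4337, 0.1505, 0.2081]
tool_rot: [179.8, 0.3, -0.8]
force: [-0.3, -0.4, -1.0]
grip_width: 0.033
```

```bash
python3 - <<'E'
from h import *
o=env.get_obs(); print(o["tool_pos"],o["grip_width"])
p,d=env.read_camera("side"); cv2.imwrite("pics/s5.png",cv2.resize(p[150:310,180:360],None,fx=4,fy=3.7)[:,:,::-1])
E
```

```text
[0.43365188 0.15045209 0.20813397] 0.0330133098971637
```

View pics/s5.png

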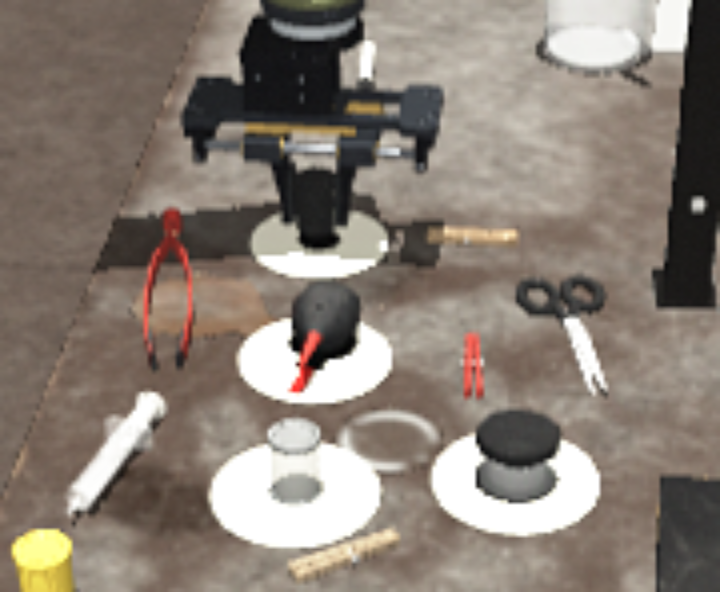

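The other three stand on their mats and the black can hangs upright over its disc. Lower, release, rise, then draw the arm aside.

>>> carry_out([
  [0,0,-0.006,0,0.8],
  [0,0,-0.011,0,0.8],
  [0,0,-0.014,0,0.8],
  [0,0,-0.015,0,0.8],
  [0,0,-0.015,0,0.8],
  [0,0,-0.015,0,0.5],
  [0,0,-0.015,0,0.2],
  [0,0,-0.015,0,-0.1],
  [0,0,-0.015,0,-0.4],
  [0,0,-0.015,0,-0.5],
  [0,0,-0.015,0,-0.5],
  [0,0,0.02,0,-0.5],
  [0,0,0.06,0,-0.8],
  [0,0,0.1,0,-1],
  [0,0.04,0.12,0,-1],
  [0,0.08,0.12,0,-1],
  [0,0.12,0.12,0,-1],
  [0,0.16,0.12,0,-1],
  [0,0.2,0.12,0,-1],
  [0,0.2,0.12,0,-1],
])

```text
time_s: 23.05
tool_pos: [0.4331, 0.3573, 0.3303]
tool_rot: [-179.9, 0.0, -0.3]
force: [-0.4, 0.9, -0.1]
grip_width: 0.0872
```

```bash
python3 - <<'E'
from h import *
p,d=env.read_camera("top"); cv2.imwrite("pics/t5.png",cv2.resize(p[155:260,180:345],None,fx=4.8,fy=4.8,interpolation=cv2.INTER_NEAREST)[:,:,::-1])
p,d=env.read_camera("side"); cv2.imwrite("pics/s6.png",cv2.resize(p[150:310,180:360],None,fx=4,fy=3.7)[:,:,::-1])
for n,P in dict(black=[.4354,.1511,.055],grey=[.4544,-.1755,.055],jar=[.5952,-.152,.046],blow=[.4549,.0023,.029]).items():
    a=proj("top",P); b=proj("side",P); print(n,((a-[180,155]+.5)*4.8).round(),((b-[180,150]+.5)*[4,3.7]).round())
E
```

```text
black [125. 380.] [319. 187.]
grey [667. 348.] [294. 432.]
jar [625. 120.] [519. 431.]
blow [374. 350.] [325. 315.]
```

View pics/t5.png

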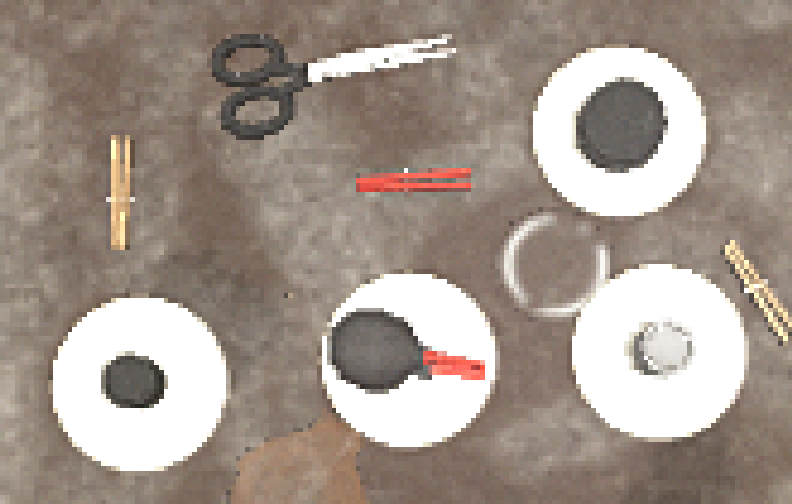

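View pics/s6.png

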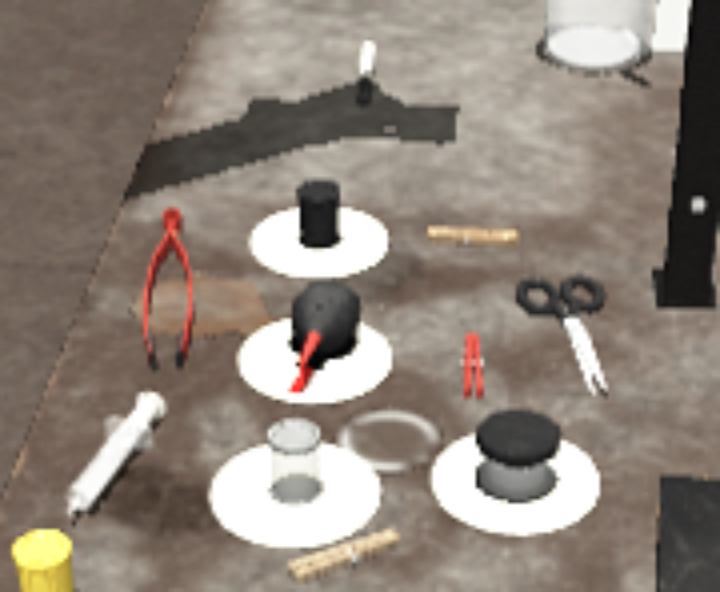

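The cap centres sit within about 3 crop pixels (roughly 2 mm) of where a centred placement would put them. I'll let the arm settle, then hand in.

>>> carry_out([
  [0,0,0,0,-1],
  [0,0,0,0,-1],
  [0,0,0,0,-1],
  [0,0,0,0,-1],
  [0,0,0,0,-1],
])

```text
time_s: 23.65
tool_pos: [0.4354, 0.3507, 0.3309]
tool_rot: [-180.0, -0.0, -0.8]
force: [-0.0, -0.6, -0.9]
grip_width: 0.0872
```

```bash
python3 -c "
from cell import env
print(env.get_obs()['tool_pos']); print(env.sign_off())"
```

```text
[0.43537366 0.35074071 0.3309362 ]
the job is handed in; nothing more can be done
None
```

I placed the blower, the grey-capped canister, the lens jar and the black canister on their own mats. I then drew the arm clear and handed the job in at about 23.7 s of the 99 s allowed. The hand-in gives no verdict.

The last top and side pictures showed all four released and upright. By eye, their centres were within about 3 mm of the silhouettes, against the 13 mm limit. The blower's red nozzle lies along the printed one. I did not move the yellow canisters.

No check failed. One reading was off: the top camera's depth read 4–8 mm too high on the objects. I worked from the pixels and the given heights instead, and the side and wrist views agreed with the positions.

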